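# Clamp a glued sanding block in the ratchet press

## Robot

A 6-joint arm with a two-finger parallel gripper is mounted at the origin on a cart in front of the work surface, level with it; the furniture and walls round the work are solid. World frame = base frame: x ahead of the robot, y to its left, z up, the work surface at z = 0. Lengths are in m, angles in rad, forces in N, time in s.
With the tool pointing down it reaches from about 0.35 to 0.775 m from the base axis. Payload 5.5 kg.
Tool frame: the origin (TCP) lies between the finger pads; the fingertips stand 19 mm ahead of it and the grasp point (between the pads) is the TCP; z points along the fingers, y is the direction in which the jaws open and shut (so a half turn about z gives the same grasp; the last joint's range is limited). The gripper opens to 85 mm and grips with 20 to 120 N. Pads are 22 mm wide; open, the fingers measure 114 mm over their backs; the gripper's body (76 mm by 85 mm) begins 54 mm behind the grasp point. The pads swing forward as they close: fully open they stand 13 mm farther back than shut.
Start: joints at [1.088, 0.313, 0.046, 1.304, 0, 1.431], TCP at [0.193, 0.542, 0.25] pointing down, gripper open.
Joint ranges: [-2.76, 2.76], [-0.86, 1.69], [-1.03, 1.26], [-2.2, 2.34], [-1.47, 1.5], [-3.14, 3.14]. Speed limits (rad/s): [2.57, 2.57, 3.14, 3.14, 3.14, 3.14].

## Interface

Orientations are given as a unit quaternion [w, x, y, z].
In Python, from workcell import get_state, cams, workorder gives the robot as it stands.
- The arm moves only by the tool play_rows, never from a script. Its argument "series" is text: rows parted by semicolons, each of 7 numbers parted by spaces: the opening in per cent of the stroke, from 0 (shut) to 100 (fully open), then the shift along the tool's x, y, z in cm, then the turn, a rotation vector about the tool's x, y, z in degrees. A call has 1 to 12 rows; each row shifts and turns the commanded pose from where the row before left it, along the tool's axes as they then stand; what a row does not reach is not made up. A row lasts 1/8 s, in which the tool goes at most 62.5 mm and 10.7 degrees, less where a joint would pass 70% of its speed; a pose out of reach is approached as far as the arm can. A call with a gripper value outside its range is refused whole. The fingers move at their own pace and stop on an object; "newtons" is the grip in N (left out, the last holds). Time passes only in rows, so rows that do not move let the fingers close. It gives the time, the measured TCP pose, the force and the opening at its end, in the units of the state.
- get_state(): the state, without advancing time (a new reading comes with each control period).
- cams.read_camera(name): name is "scene" or "side" or "wrist"; returns the picture (400x640x3 uint8, red, green, blue); there is no depth.
- cams.get_calibration(name): a dict with "fx", "fy", "cx", "cy" (pixels), "distortion" ([k1, k2, p1, p2, k3] as OpenCV has them; the pictures are not rectified), "rvec" (rotation vector, rad) and "tvec" (3), from world to camera coordinates, as OpenCV has them. Camera axes: x right, y down, z forward; pixel columns grow to the right and rows downward; lengths in m; the calibration is good to about 2 mm. A picture is of the moment at which its call begins: read the wrist's pose just before it. get_calibration takes no time and is no camera call; for the wrist camera it gives the pose at the moment of the call.
- workorder.hand_in(): hands the job in, once; it reports no verdict.
The state is a dict: "clock": time; "joint_pos": joint angles; "qvel": joint speeds; "tau": joint torques, N m; "tcp_pos": TCP position; "orientation": TCP orientation; "wrist_force": force on the tool from outside, world axes, zero at the start; "ft_torque": the same for the moment, N m; "finger_gap": finger opening in m.
Only numpy, scipy, OpenCV 4.12 (cv2) and the standard library are available. Lean on these libraries where they do the work, as an engineer would, in place of code of your own. Each camera call takes 0.05 s, during which the arm holds its last target.

## Task

The cork sanding block has just been glued, so clamp it in the small ratchet press: pull the black knob up, click by click, until the ratchet by itself holds the plate well above the height of the block. Lay the block flat on the dark pad, long side along the pad and its middle under the plate (the press head hangs over it, so lean the hand back to reach in), and let go of it. Then push the red lever down to lift the pawl out of the teeth so that the plate sinks onto the block, let the lever spring back, and leave the glue bottle and the tape roll where they stand.

Things in the scene. Friction and masses are not known exactly. Their poses are not given: they have to be found in the camera images.
- press: Grey ratchet press, fixed on the 7 mm white board. Origin: underside, below the plate's centre; -x open front, +x column side. mm: base x -55 to 90, y -42 to 42, its top (z = 12) is the bed with a flush dark pad 98 (x) by 40 (y) centred on the origin; column x 54 to 86, y -22 to 22; head over the bed z 116 to 160, x -23 to 86, y -34 to 22. Open to the front and sides
- plate_mid (a point): Centre of the underside of the steel press plate (44 x 44 mm, 10 mm thick) at the foot of the toothed ram (18 x 18 mm bar). Slides up and down on the press's z axis; lies on the bed when joint ram is 0
- ram_knob (a point): Centre of the black knob on top of the ram: upright cylinder 33 mm diameter, 22 mm high, shoulders 12 mm radius above and below it (36 mm in all); moves with the ram; 219 mm above the plate's underside. Lifting takes about 5 to 14 N
- ram (a joint): Height of the plate's underside above the bed, m, 0 to 0.062. Goes up freely; the sprung pawl keeps it from sinking at 0.012, 0.024, 0.036, 0.048 and 0.060. Starts at 0 or 0.012. With the pawl lifted it sinks by its own weight (about 0.45 kg, damped, about 0.1 m/s)
- pawl_pad (a point): Centre of the top face of the red thumb pad (26 x 26 mm, 9 mm thick) at the end of the pawl's lever, on the press's -y side, 82 mm from the ram's axis, 131 mm above the press's underside. Moves with the pawl: its pivot, along the press's x axis, lies 60 mm nearer to the ram
- pawl (a joint): Angle of the sprung pawl, rad: 0 = in the teeth; grows as the red pad is pushed down, to 0.40 (pad 24 mm down). The teeth are free above about 0.20 (pad 12 mm down); takes about 3 to 5 N on the pad, a spring brings it back
- sanding_block: Brown cork sanding block, 32 (x) x 90 (y, long) x 26 mm (z), loose, 0.05 kg, lying flat on the bench in front of the white board. Origin: at the underside, 1 mm to the -x side of the middle; z up
- block_mid (a point): Middle of the sanding block, 13 mm above its underside
- glue_bottle: Bystander: small white and yellow glue bottle, 34 mm diameter, 92 mm high, standing on the bench; origin at the centre of its underside. Leave alone
- masking_tape: Bystander: cream roll of tape lying flat on the bench, 92 mm diameter, 24 mm high; origin at the centre of its underside. Leave alone

How it is judged:
By the outcome, as a careful person would: the job done as asked, in the order asked, and still so for the second after the job is handed in, with the robot touching nothing.
It also fails if it takes over 67 s, if anything falls off the work surface, if the arm or the gripper's body presses on something with over 40 N, if the wrist force passes 120 N, or if a joint passes its speed limit or range.

## Working session

There is one attempt and no reset: what is moved stays moved. The work goes in short steps, Python scripts to look and compute and a tool call to move; the robot and the scene stay as the last step left them, time stands still between calls to the robot, and variables do not carry over. Pictures are saved under pics/ and viewed, and the job is handed in when it is done.

Besides the shell and the picture viewer there is one more tool, called after "Emit:" in YAML: its name, and indented under it one key for each argument. play_rows: Moves the arm, as the interface text tells. Its arguments: {"type":"object","properties":{"series":{"type":"string"},"newtons":{"type":"number"}},"required":["series"]}

```bash
ls; mkdir -p pics
python3 - <<'E'
from workcell import get_state, cams, workorder
import cv2
print(get_state())
for n in ("scene","side","wrist"):
    print(n,cams.get_calibration(n))
    cv2.imwrite(f"pics/{n}0.png",cams.read_camera(n)[:,:,::-1])
E
```

```text
pics
{'clock': 0.0, 'joint_pos': array([ 1.08838841e+00,  3.13990654e-01,  4.49788635e-02,  1.30358120e+00,
       -1.35636984e-05,  1.43116672e+00]), 'qvel': array([ 8.03195030e-04,  5.25363110e-05,  2.15236171e-03, -6.83373945e-04,
        8.08967501e-04, -1.44977477e-03]), 'tau': array([-7.33147608e-04, -4.80628395e+01,  2.98533583e+01,  1.94989733e-02,
       -1.20749896e-04,  1.30441386e-06]), 'tcp_pos': array([0.19306916, 0.54111875, 0.24941432]), 'orientation': array([-2.68458756e-04,  1.70551242e-01,  9.85348399e-01, -8.57307125e-04]), 'wrist_force': array([-0.11909723, -0.78109904,  0.4399944 ]), 'ft_torque': array([-0.05420237,  0.02823427, -0.00693373]), 'finger_gap': 0.08571269184761102}
scene {'fx': 361.80178698042033, 'fy': 361.80178698042033, 'cx': 324.76754990123504, 'cy': 202.67256339495484, 'distortion': array([-0.05674085,  0.        ,  0.        ,  0.        ,  0.        ]), 'rvec': array([ 2.13201771, -0.96059256,  0.42948411]), 'tvec': array([-0.21603081,  0.47121186,  0.59729509])}
side {'fx': 503.74758614957705, 'fy': 503.74758614957705, 'cx': 326.13208868954206, 'cy': 203.18120150910508, 'distortion': array([-0.09436566,  0.        ,  0.        ,  0.        ,  0.        ]), 'rvec': array([ 1.13935991,  2.38042613, -0.99174715]), 'tvec': array([ 0.1883914 , -0.26203829,  1.51592849])}
wrist {'fx': 302.7771637475032, 'fy': 302.7771637475032, 'cx': 316.14768721772805, 'cy': 201.6160005127238, 'distortion': array([-0.02418492,  0.        ,  0.        ,  0.        ,  0.        ]), 'rvec': array([-2.36899687, -1.67012129, -0.23780465]), 'tvec': array([-0.57461508, -0.03615015,  0.37967662])}
```

View pics/scene0.png

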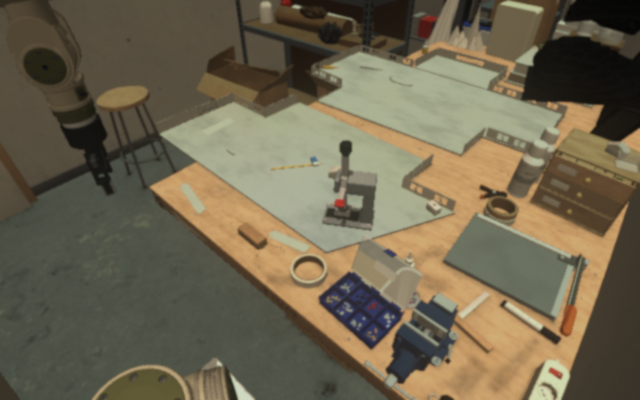

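View pics/side0.png

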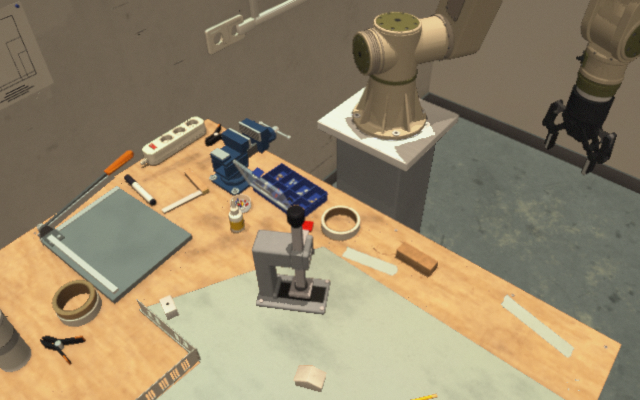

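View pics/wrist0.png

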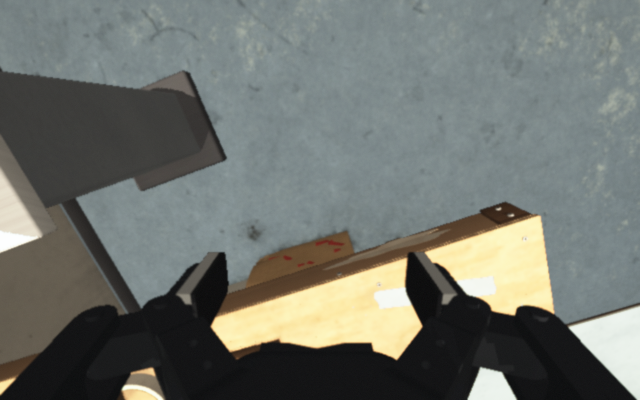

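The scene picture shows the press near (347,190), the block near (252,235) and the tape near (308,269). In the side picture the press is near (290,265), the block near (417,258), the bottle near (236,215) and the tape near (340,222). Next I'll enlarge these.

Run:
```python
import cv2
a=cv2.imread('pics/scene0.png')[130:270,220:400]; cv2.imwrite('pics/sc_c.png',cv2.resize(a,None,fx=4.2,fy=4.2,interpolation=cv2.INTER_CUBIC))
a=cv2.imread('pics/side0.png')[195:325,220:450]; cv2.imwrite('pics/si_c.png',cv2.resize(a,None,fx=3.4,fy=3.4,interpolation=cv2.INTER_CUBIC))
```

```text
(no output)
```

View pics/sc_c.png

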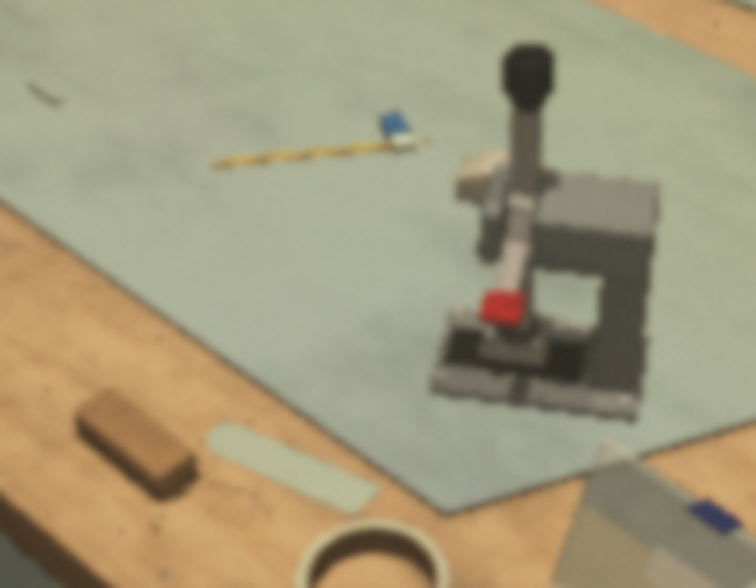

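View pics/si_c.png

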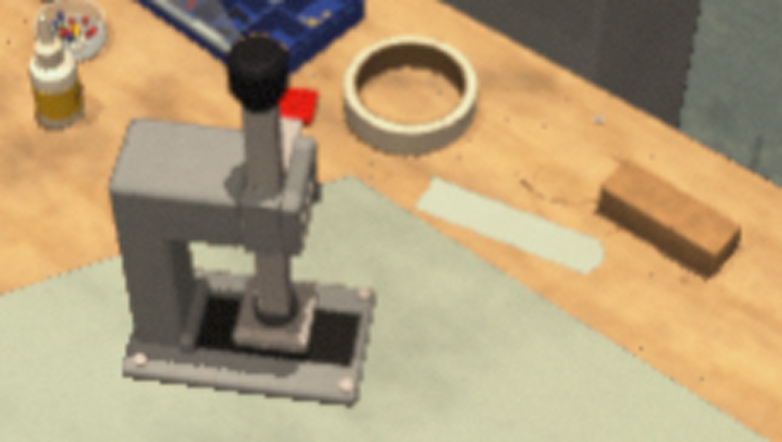

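```bash
cat > h.py <<'E'
import numpy as np, cv2
from scipy.optimize import least_squares
from workcell import get_state, cams, workorder
C={n:cams.get_calibration(n) for n in("scene","side")}
def K(c): return np.array([[c['fx'],0,c['cx']],[0,c['fy'],c['cy']],[0,0,1.]])
def proj(c,P):
    if isinstance(c,str): c=C[c]
    return cv2.projectPoints(np.atleast_2d(np.array(P,float)),c['rvec'],c['tvec'],K(c),c['distortion'])[0][:,0]
def onplane(c,uv,z):
    if isinstance(c,str): c=C[c]
    n=cv2.undistortPoints(np.array([[uv]],float),K(c),c['distortion'])[0,0]
    R=cv2.Rodrigues(c['rvec'])[0]; d=R.T@np.array([n[0],n[1],1]); o=-R.T@np.ravel(c['tvec'])
    return o+d*(z-o[2])/d[2]
def sc(u,v): return ("scene",u/4.2+220,v/4.2+130)
def si(u,v): return ("side",u/3.4+220,v/3.4+195)
def T(p,L,z0):
    x,y,a=p; L=np.array(L,float)/1000; return np.array([x+np.cos(a)*L[0]-np.sin(a)*L[1],y+np.sin(a)*L[0]+np.cos(a)*L[1],L[2]+z0])
E
cat > fit.py <<'E'
from h import *
def fit(obs,p0,z0,ram=False):
    def P(p,L): 
        L=list(L)
        if len(L)==4: L=[L[0],L[1],L[2]+1000*p[3]]
        return T(p[:3],L,z0)
    def f(p): return np.concatenate([proj(o[0],P(p,L))[0]-o[1:] for o,L in obs])
    r=least_squares(f,p0,loss='soft_l1'); print(np.round(r.x,4),np.degrees(r.x[2])); print(np.round(f(r.x).reshape(-1,2),1).tolist()); return r.x
pr=[(sc(432,390),(-55,-42,0)),(sc(633,418),(90,-42,0)),(sc(505,297),(0,-82,131)),(sc(528,78),(0,0,231,1)),
(si(258,73),(0,0,231,1)),(si(355,405),(-55,42,0)),(si(125,378),(90,42,0)),(si(373,290),(-55,-42,12)),(si(112,190),(86,22,160)),(si(300,104),(0,-82,131))]
for c,uv in (("scene",(323,225)),("side",(324,312))): print(c,onplane(c,uv,.007))
a=onplane(*sc(432,390)[:1],sc(432,390)[1:],.007);b=onplane("scene",sc(633,418)[1:],.007)
yaw=np.arctan2(*(b-a)[[1,0]]); print(a,b,yaw)
fit(pr,[(a+b)[0]/2,(a+b)[1]/2,yaw,0.0],.007)
bl=[(sc(112,388),0),(sc(197,457),0),(si(622,163),0),(si(740,235),0)]
for o,_ in bl: print(o[0],onplane(o[0],o[1:],.026))
print('bot',onplane("scene",sc(162,500)[1:],0),onplane("side",si(710,277)[1:],0))
print('tape',onplane("scene",(308,269),.024),onplane("side",si(411,90)[1:],.024))
print('bottle',onplane("side",si(60,120)[1:],0))
E
python3 fit.py
```

```text
scene [0.59141768 0.24168605 0.007     ]
side [0.65704728 0.28521975 0.007     ]
[0.597662   0.24780724 0.007     ] [0.66781032 0.12780479 0.007     ] -1.0418091222384824
[ 0.6551  0.2237 -1.0387  0.009 ] -59.51478732880578
[[-2.0, 0.9], [0.2, 1.1], [-1.8, 0.5], [-0.9, -0.9], [-0.0, 0.7], [0.4, 1.8], [-1.4, 0.9], [1.0, -1.0], [-2.4, -0.4], [-1.8, -0.6]]
scene [0.44159923 0.39818165 0.026     ]
scene [0.43764276 0.30778812 0.026     ]
side [0.41549354 0.31719482 0.026     ]
side [0.41934265 0.40928984 0.026     ]
bot [0.41131948 0.31650763 0.        ] [0.4408999  0.40418788 0.        ]
tape [0.43852334 0.15557851 0.024     ] [0.4488994  0.16655289 0.024     ]
bottle [ 0.60692895 -0.02119661  0.        ]
```

```bash
cat >> h.py <<'E'
from scipy.spatial.transform import Rotation as Ro
def tool():
    s=get_state(); q=s['orientation']; return s['tcp_pos'],Ro.from_quat(q[[1,2,3,0]])
def goal(p,R,R0=None,p0=None):
    "shift in tool axes cm (before turn), rotvec deg"
    if p0 is None: p0,R0=tool()
    return np.round(R0.inv().apply(np.array(p)-p0)*100,2),np.round((R0.inv()*R).as_rotvec(degrees=True),1)
def Rdown(az,lean_az=0,lean=0):
    "jaws (y) along azimuth az deg; tool z tilted from down by lean deg toward horizontal azimuth lean_az"
    y=np.array([np.cos(np.radians(az)),np.sin(np.radians(az)),0]); z=np.array([0,0,-1.]); x=np.cross(y,z)
    R=Ro.from_matrix(np.c_[x,y,z])
    h=np.array([np.cos(np.radians(lean_az)),np.sin(np.radians(lean_az)),0])
    return Ro.from_rotvec(np.radians(lean)*np.cross(z,h))*R
E
python3 - <<'E'
from h import *
c=cams.get_calibration("wrist"); R=cv2.Rodrigues(c['rvec'])[0]; o=-R.T@np.ravel(c['tvec'])
p,Rt=tool()
print("tool axes",np.round(Rt.as_matrix(),3))
print("cam in tool",Rt.inv().apply(o-p)); print("cam axes in tool",np.round(Rt.as_matrix().T@R.T,3))
E
```

```text
tool axes [[-0.942  0.336 -0.001]
 [ 0.336  0.942 -0.001]
 [ 0.    -0.001 -1.   ]]
cam in tool [ 0.07196145  0.00034727 -0.12424018]
cam axes in tool [[-0.    -0.96  -0.281]
 [ 1.    -0.     0.   ]
 [-0.    -0.281  0.96 ]]
```

Run:
```python
from h import *
print(goal([.59,.25,.38],Rdown(30.5)))
```

```text
(array([-47.16, -14.1 , -13.03]), array([-0.1,  0. , 39.9]))
```

Emit:
play_rows:
  series: "100 0 0 -5.5 0 0 0;100 0 0 -5.5 0 0 0;100 -5.2 -1.6 -0.2 0 0 0;100 -5.2 -1.6 -0.2 0 0 0;100 -5.2 -1.6 -0.2 0 0 0;100 -5.2 -1.6 -0.2 0 0 0;100 -5.2 -1.6 -0.2 0 0 0;100 -5.2 -1.6 -0.2 0 0 0;100 -5.2 -1.5 -0.2 0 0 0;100 -5.2 -1.5 -0.2 0 0 0;100 -5.2 -1.5 -0.2 0 0 0"

```text
clock: 1.52
tcp_pos: [0.5879, 0.2502, 0.3781]
orientation: [-0.0, 0.171, 0.985, 0.0]
wrist_force: [0.0, 0.1, 0.4]
finger_gap: 0.0854
```

Emit:
play_rows:
  series: "100 0 0 0 0 0 10;100 0 0 0 0 0 10;100 0 0 0 0 0 10;100 0 0 0 0 0 9.9;100 0 0 0 0 0 0;100 0 0 0 0 0 0"

```text
clock: 2.28
tcp_pos: [0.5866, 0.2515, 0.3781]
orientation: [-0.0, 0.495, 0.869, -0.0]
wrist_force: [-0.3, 0.3, 0.7]
finger_gap: 0.0856
```

Run:
```python
from h import *
import pickle
p,R=tool(); print(p,R.as_matrix().round(3),get_state()['joint_pos'].round(3))
c=cams.get_calibration("wrist"); im=cams.read_camera("wrist"); pickle.dump(c,open("c1.pkl","wb"))
cv2.imwrite("pics/w1.png",im[:,:,::-1])
```

```text
[0.58660464 0.25148348 0.37806818] [[-0.509  0.861 -0.   ]
 [ 0.861  0.509 -0.   ]
 [ 0.    -0.    -1.   ]] [0.279 0.467 0.585 1.69  0.    1.316]
```

View pics/w1.png

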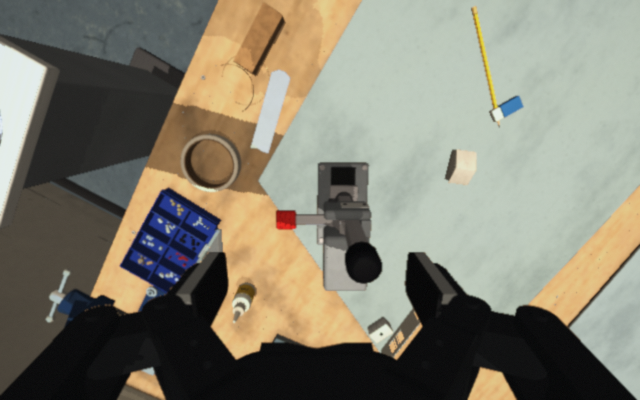

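The wrist picture shows the block near (260,40), tape (211,163), press base x 318–368, y 163–290, red pad (286,219), knob (364,263) and bottle (243,303).

Run:
```python
import cv2
w=cv2.imread('pics/w1.png')
a=w[150:300,265:395]; b=w[0:85,220:300]
cv2.imwrite('pics/w1a.png',cv2.resize(a,None,fx=4,fy=4,interpolation=cv2.INTER_CUBIC))
cv2.imwrite('pics/w1b.png',cv2.resize(b,None,fx=6,fy=6,interpolation=cv2.INTER_CUBIC))
```

```text
(no output)
```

View pics/w1a.png

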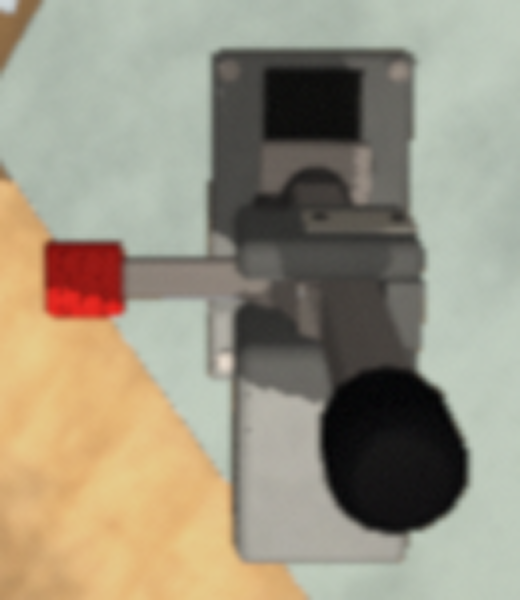

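View pics/w1b.png

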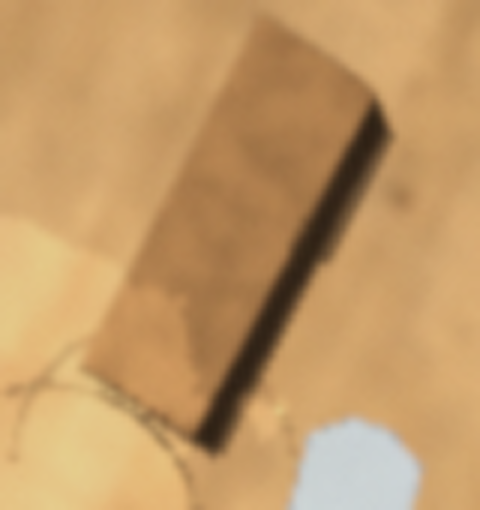

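```bash
cat >> h.py <<'E'
import pickle,os
for n in('1','2','3','4'):
    if os.path.exists(f'c{n}.pkl'): C['w'+n]=pickle.load(open(f'c{n}.pkl','rb'))
E
cat > fit2.py <<'E'
from h import *
exec(open('fit.py').read().split('pr=[')[0].replace('from h import *',''))
wa=lambda u,v:("w1",u/4+265,v/4+150)
wb=lambda u,v:("w1",u/6+220,v/6)
pr=[(sc(432,390),(-55,-42,0)),(sc(633,418),(90,-42,0)),(sc(528,78),(0,0,231,1)),
(si(258,73),(0,0,231,1)),(si(355,405),(-55,42,0)),(si(125,378),(90,42,0)),(si(373,290),(-55,-42,12)),(si(112,190),(86,22,160))]
w=[(wa(214,51),(-55,-42,12)),(wa(412,51),(-55,42,12)),(wa(265,68),(-49,-20,12)),(wa(362,68),(-49,20,12)),(wa(46,316),(13,-95,131)),(wa(123,316),(13,-69,131)),(wa(237,560),(86,-22,160)),(wa(405,560),(86,22,160)),(wa(395,450),(0,0,231,1))]
x0=[.655,.224,-1.04,.01]
print('wrist');fit(w,x0,.007)
print('all');fit(w+pr,x0,.007)
print('block')
b=[(wb(260,12),(16,45,26)),(wb(375,95),(16,45,26)),(wb(85,370),0),(wb(200,440),0)]
for o,_ in b: print(onplane(o[0],o[1:],.026))
wbk=[(wb(260,12),(-16,45,26)),(wb(375,97),(16,45,26)),(wb(85,370),(-16,-45,26)),(wb(200,440),(16,-45,26)),(wb(392,137),(16,45,0)),(wb(218,452),(16,-45,0))]
sb=[(sc(112,388),(16,45,26)),(sc(197,457),(16,-45,26)),(si(622,163),(-16,-45,26)),(si(740,235),(-16,45,26)),(sc(162,500),(-16,-45,0)),(si(710,277),(16,45,0))]
fit(wbk,[.4285,.358,-.04],0); fit(wbk+sb,[.4285,.358,-.04],0)
E
python3 fit2.py
```

```text
wrist
[ 0.6538  0.2224 -1.0524  0.0146] -60.29687814202477
[[-1.1, -0.6], [1.7, 0.3], [-0.3, -0.9], [0.3, -0.5], [-0.8, -0.5], [0.1, -0.2], [7.4, 1.6], [0.1, 2.0], [-0.6, 0.2]]
all
[ 0.6541  0.2224 -1.049   0.0112] -60.102400122283754
[[-1.0, -0.4], [1.8, 0.3], [-0.1, -0.8], [0.4, -0.5], [-0.5, -0.2], [0.4, 0.1], [7.9, 1.7], [0.6, 2.0], [-0.8, -1.5], [-2.0, 1.1], [0.1, 1.7], [-0.7, -1.3], [-0.3, -0.8], [-0.1, 1.4], [-1.6, -0.1], [1.0, -1.4], [-2.5, -1.4]]
block
[0.41080203 0.40442995 0.026     ]
[0.44214463 0.40279136 0.026     ]
[0.41042684 0.31506318 0.026     ]
[0.44185621 0.31509147 0.026     ]
[ 0.4265  0.3591 -0.0163] -0.9341760160571332
[[0.2, 0.2], [1.0, -0.7], [-0.6, 0.2], [-0.5, 0.7], [0.0, -1.9], [-0.1, 0.8]]
[ 0.4266  0.3592 -0.0163] -0.9361765364267095
[[0.3, 0.2], [1.1, -0.6], [-0.5, 0.2], [-0.4, 0.8], [0.1, -1.9], [0.0, 0.8], [-0.8, -1.3], [-0.3, -2.0], [0.3, -2.1], [-0.1, -3.4], [0.1, 0.7], [-0.7, 0.6]]
```

Emit:
play_rows:
  series: "100 -2.97 2.17 0 0 0 0;100 -2.97 2.17 0 0 0 0;100 0 0 4 0 0 0;100 0 0 3 0 0 0;100 0 0 0 0 0 0;100 0 0 0 0 0 0"

```text
clock: 3.08
tcp_pos: [0.6544, 0.2224, 0.3099]
orientation: [0.001, 0.496, 0.868, 0.001]
wrist_force: [0.8, 0.8, -0.3]
finger_gap: 0.0855
```

Run:
```python
from h import *
import pickle
print(goal([.6541,.2224,.250],Rdown(30)))
c=cams.get_calibration("wrist"); im=cams.read_camera("wrist"); pickle.dump(c,open("c2.pkl","wb"))
for z in (.238,.25): 
  for dz in(-.011,.011): print(z,proj(c,[.6541,.2224,z+dz]))
cv2.imwrite("pics/w2.png",im[:,:,::-1])
```

```text
(array([ 0.02, -0.03,  5.99]), array([0.1, 0. , 0.5]))
0.238 [[315.60960387 216.52368638]]
0.238 [[315.60312589 227.58898511]]
0.25 [[315.60622927 222.28066857]]
0.25 [[315.59899339 234.67863437]]
```

View pics/w2.png

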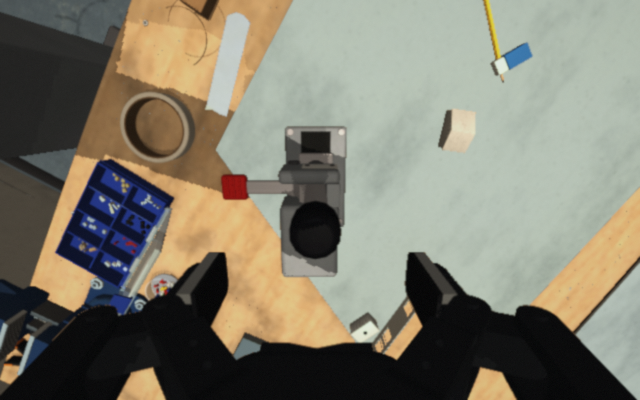

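The knob is centred between the fingers at (315,229), where my fit predicts it for ram 0.012. Next I descend and grip.

Emit:
play_rows:
  series: "100 0 0 3 0 0 0;100 0 0 3 0 0 0;100 0 0 0 0 0 0;30 0 0 0 0 0 0;10 0 0 0 0 0 0;0 0 0 0 0 0 0;0 0 0 0 0 0 0;0 0 0 0 0 0 0"
  newtons: 60

```text
clock: 4.12
tcp_pos: [0.6539, 0.2218, 0.2502]
orientation: [0.001, 0.497, 0.868, 0.0]
wrist_force: [-3.2, -2.2, 5.6]
finger_gap: 0.0309
```

Emit:
play_rows:
  series: "0 0 0 -0.8 0 0 0;0 0 0 -0.8 0 0 0;0 0 0 -0.8 0 0 0;0 0 0 -0.8 0 0 0;0 0 0 -0.6 0 0 0;0 0 0 -0.5 0 0 0;0 0 0 0 0 0 0;0 0 0 0 0 0 0"

```text
clock: 5.12
tcp_pos: [0.6538, 0.2219, 0.2923]
orientation: [0.0, 0.497, 0.868, -0.0]
wrist_force: [-2.5, -4.3, -6.7]
finger_gap: 0.0309
```

Run:
```python
from h import *
import pickle
c=C["scene"]
im=cams.read_camera("side"); cv2.imwrite("pics/s2.png",cv2.resize(im[170:330,200:400,::-1],None,fx=3.5,fy=3.5,interpolation=cv2.INTER_CUBIC))
p=[.6541,.2224,-1.049]
for r in(0,.012,.024,.036,.048,.06): print(r,proj("side",[T(p,(-22,22,12+r*1000),.007),T(p,(-22,22,22+r*1000),.007)]).round(1).tolist())
```

```text
0 [[309.9, 301.9], [309.8, 299.1]]
0.012 [[309.7, 298.6], [309.6, 295.8]]
0.024 [[309.5, 295.2], [309.4, 292.3]]
0.036 [[309.3, 291.7], [309.2, 288.8]]
0.048 [[309.1, 288.2], [309.0, 285.3]]
0.06 [[308.9, 284.7], [308.8, 281.6]]
```

View pics/s2.png

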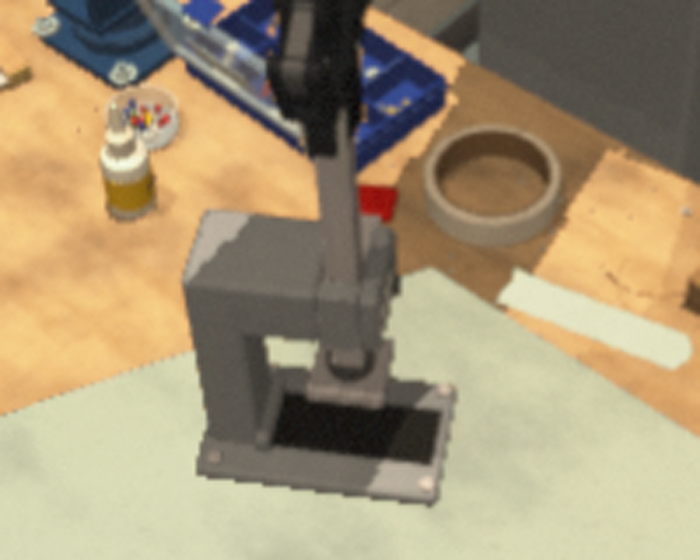

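The plate's corner at about (309,286) puts the ram near 0.055. I'll lower it gently onto the 0.048 tooth and let go.

Emit:
play_rows:
  series: "0 0 0 0.3 0 0 0;0 0 0 0.2 0 0 0;0 0 0 0.1 0 0 0;0 0 0 0 0 0 0;0 0 0 0 0 0 0"

```text
clock: 5.8
tcp_pos: [0.6538, 0.2219, 0.2871]
orientation: [0.001, 0.497, 0.868, 0.0]
wrist_force: [-3.3, -4.5, -4.2]
finger_gap: 0.0309
```

Emit:
play_rows:
  series: "0 0 0 0.1 0 0 0;0 0 0 0.1 0 0 0;0 0 0 0 0 0 0;50 0 0 0 0 0 0;100 0 0 0 0 0 0;100 0 0 0 0 0 0;100 0 0 0 0 0 0"

```text
clock: 6.68
tcp_pos: [0.6544, 0.2226, 0.2837]
orientation: [0.0, 0.496, 0.868, 0.0]
wrist_force: [0.2, -1.1, -0.5]
finger_gap: 0.0856
```

Run:
```python
from h import *
im=cams.read_camera("side"); cv2.imwrite("pics/s3.png",cv2.resize(im[170:330,200:400,::-1],None,fx=3.5,fy=3.5,interpolation=cv2.INTER_CUBIC))
```

```text
(no output)
```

View pics/s3.png

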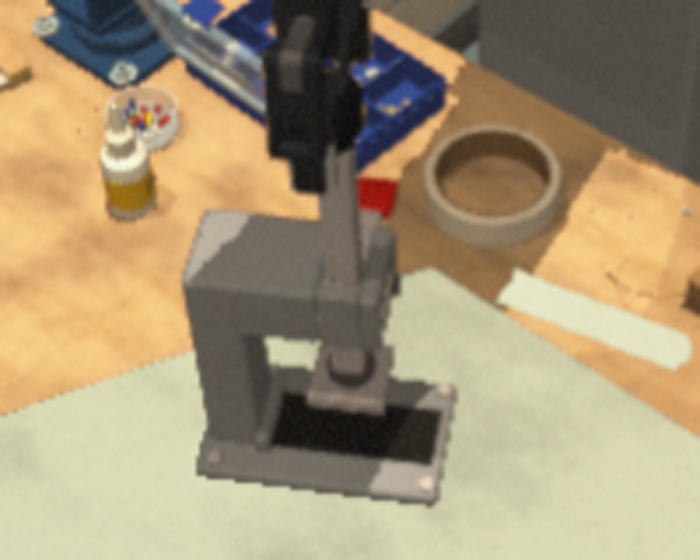

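```bash
cat > wp.py <<'E'
from h import *
B=np.array([.4266,.3592]); by=-.9
def grasp(c,az_out,z,lean=40,off=.033):
    a=np.radians(az_out); h=np.array([np.cos(a),np.sin(a)])
    return np.r_[c+off*h,z],Rdown(az_out-90,az_out+180,lean)
E
python3 - <<'E'
from wp import *
p,R=tool()
pg,Rg=grasp(B,90+by,.025); print(pg,Rg.as_matrix().round(3))
back=-Rg.apply([0,0,1]); pp=pg+.08*back
up=p+[0,0,.09]
print('up->pre',pp,goal(pp,Rg,R,up))
print('yaw',goal(up,Rdown(by),R,up), 'lean', goal(pp,Rg,Rdown(by),pp))
E
```

```text
[0.42711834 0.39219593 0.025     ] [[ 0.012  1.    -0.01 ]
 [ 0.766 -0.016 -0.643]
 [-0.643 -0.    -0.766]]
up->pre [0.42792606 0.44361259 0.08628356] (array([30.54, -8.32, 28.72]), array([ 11. , -39. ,  30.1]))
yaw (array([0., 0., 0.]), array([ 0. , -0. , 31.4])) lean (array([0., 0., 0.]), array([  0., -40.,   0.]))
```

Emit:
play_rows:
  series: "100 0 0 -4.5 0 0 0;100 0 0 -4.5 0 0 0;100 5.09 -1.39 0 0 0 0;100 5.09 -1.39 0 0 0 0;100 5.09 -1.39 0 0 0 0;100 5.09 -1.39 0 0 0 0;100 5.09 -1.39 0 0 0 0;100 5.09 -1.39 0 0 0 0;100 0 0 5 0 0 10.4;100 0 0 5 0 0 10.5;100 0 0 5 0 0 10.5;100 0 0 4 0 0 0"

```text
clock: 8.22
tcp_pos: [0.4268, 0.443, 0.1812]
orientation: [-0.0, 0.713, 0.701, -0.001]
wrist_force: [-0.2, 1.4, -0.2]
finger_gap: 0.0858
```

Emit:
play_rows:
  series: "100 0 0 0 0 -10 0;100 0 0 0 0 -10 0;100 0 0 0 0 -10 0;100 0 0 0 0 -10 0;100 0 0 0 0 0 0;100 0 0 0 0 0 0"

```text
clock: 8.98
tcp_pos: [0.4278, 0.4435, 0.1831]
orientation: [0.239, 0.67, 0.659, -0.243]
wrist_force: [1.0, -0.9, 1.6]
finger_gap: 0.0853
```

Run:
```python
from wp import *
pg,Rg=grasp(B,90+by,.025); back=-Rg.apply([0,0,1])
print(tool()[0],get_state()['joint_pos'].round(2)); print(goal(pg+.08*back,Rg),goal(pg,Rg))
c=cams.get_calibration("wrist"); im=cams.read_camera("wrist"); pickle.dump(c,open("c3.pkl","wb"))
cv2.imwrite("pics/w3.png",im[:,:,::-1])
q=[B[0],B[1],np.radians(by)]
print(proj(c,[T(q,l,0) for l in((-16,45,26),(16,45,26),(-16,-45,26),(16,-45,26),(-16,45,0),(16,45,0))]).round(0).tolist())
```

```text
[0.4277795  0.44348837 0.18306444] [ 0.86  0.93  0.74  1.95 -0.42  2.57]
(array([6.21, 0.01, 7.42]), array([-0. , -0.1, -0.1])) (array([6.190e+00, 1.000e-02, 1.542e+01]), array([-0. , -0.1, -0.1]))
[[298.0, 114.0], [335.0, 114.0], [302.0, 179.0], [331.0, 179.0], [299.0, 95.0], [334.0, 95.0]]
```

View pics/w3.png

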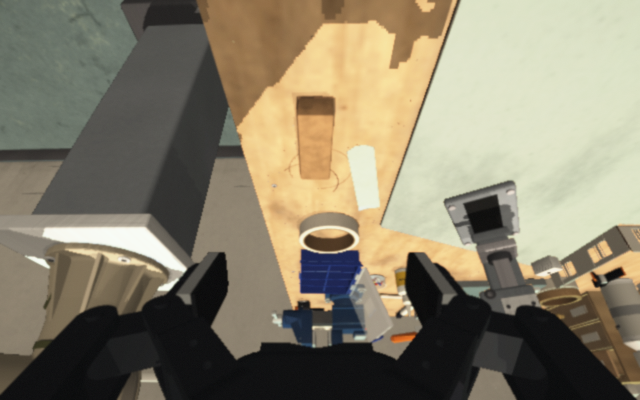

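The block's top shows at (298–335,113) to (301–331,179), as predicted, so I go in and grip.

Emit:
play_rows:
  series: "100 3.1 0 3.7 0 0 0;100 3.1 0 3.7 0 0 0;100 0 0 2.7 0 0 0;100 0 0 2.7 0 0 0;100 0 0 2.6 0 0 0;100 0 0 0 0 0 0;100 0 0 0 0 0 0"

```text
clock: 9.9
tcp_pos: [0.4279, 0.3926, 0.0293]
orientation: [0.239, 0.671, 0.659, -0.241]
wrist_force: [0.2, 0.7, 1.0]
finger_gap: 0.0854
```

Run:
```python
from wp import *
pg,Rg=grasp(B,90+by,.025)
print(tool()[0],goal(pg,Rg))
```

```text
[0.42787606 0.39263164 0.02933836] (array([ 0.24, -0.08,  0.36]), array([ 0.1, -0.3, -0.2]))
```

Emit:
play_rows:
  series: "100 0.24 -0.08 0.36 0 0 0;100 0 0 0 0 0 0;50 0 0 0 0 0 0;20 0 0 0 0 0 0;0 0 0 0 0 0 0;0 0 0 0 0 0 0;0 0 0 0 0 0 0;0 0 0 0 0 0 0"
  newtons: 35

```text
clock: 10.9
tcp_pos: [0.4259, 0.3913, 0.0211]
orientation: [0.24, 0.67, 0.659, -0.244]
wrist_force: [-0.1, 0.7, 0.3]
finger_gap: 0.0313
```

Run:
```python
from wp import *
pg,Rg=grasp(B,90+by,.025)
print(tool()[0],goal(pg,Rg),get_state()['finger_gap'])
c=cams.get_calibration("wrist"); im=cams.read_camera("wrist"); pickle.dump(c,open("c4.pkl","wb"))
cv2.imwrite("pics/w4.png",im[:,:,::-1])
```

```text
[0.42586612 0.39127111 0.02114464] (array([-0.18,  0.12, -0.36]), array([-0., -0., -0.])) 0.031283952120591645
```

View pics/w4.png

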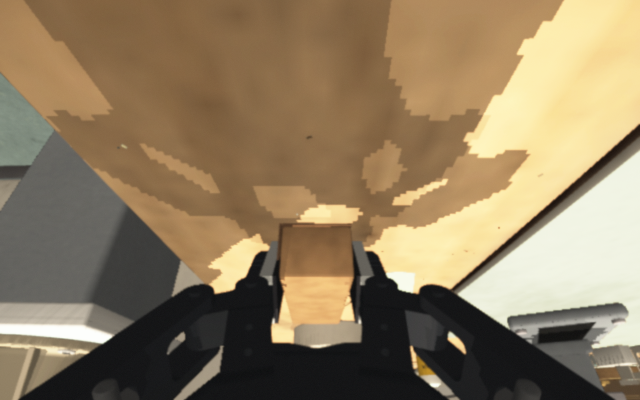

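```bash
cat >> wp.py <<'E'
P=np.array([.6541,.2224]); paz=119.9
hg=.0211; off=np.hypot(*( [.4259-.4266,.3913-.3592]))
E
python3 - <<'E'
from wp import *
p,R=tool()
print('up 9cm',R.inv().apply([0,0,9]).round(2))
pu=p+[0,0,.09]
pi,Ri=grasp(P,paz,.019+hg+.008,off=off+.13)
print(pi,'trans',goal(np.r_[pi[:2],pu[2]],Ri,R,pu))
p2,_=grasp(P,paz,.019+hg+.008,off=off)
print('down',goal(pi,Ri,Ri,np.r_[pi[:2],pu[2]]),'in',p2,goal(p2,Ri,Ri,pi))
E
```

```text
up 9cm [-5.79 -0.   -6.89]
[0.57329133 0.36293058 0.0481    ] trans (array([-1.99, 14.79,  1.66]), array([-19.8,  -0. , -23.6]))
down (array([4.05, 0.  , 4.83]), array([0., 0., 0.])) in [0.63809474 0.250234   0.0481    ] (array([-9.96,  0.  ,  8.36]), array([0., 0., 0.]))
```

Emit:
play_rows:
  series: "0 -1.93 0 -2.3 0 0 0;0 -1.93 0 -2.3 0 0 0;0 -1.93 0 -2.3 0 0 0;0 -0.5 3.7 0.4 0 0 0;0 -0.5 3.7 0.4 0 0 0;0 -0.5 3.7 0.4 0 0 0;0 -0.5 3.7 0.4 0 0 0;0 0 0 0 -4.95 0 -5.9;0 0 0 0 -4.95 0 -5.9;0 0 0 0 -4.95 0 -5.9;0 0 0 0 -4.95 0 -5.9;0 0 0 0 0 0 0"

```text
clock: 12.45
tcp_pos: [0.5713, 0.3623, 0.112]
orientation: [0.296, 0.471, 0.813, -0.172]
wrist_force: [0.6, 0.4, -0.4]
finger_gap: 0.0316
```

Emit:
play_rows:
  series: "0 0 0 0 0 0 0;0 0 0 0 0 0 0"

```text
clock: 12.7
tcp_pos: [0.5744, 0.3637, 0.1119]
orientation: [0.296, 0.472, 0.813, -0.171]
wrist_force: [-0.7, 0.4, -2.0]
finger_gap: 0.0316
```

Run:
```python
from wp import *
pi,Ri=grasp(P,paz,.019+hg+.008,off=off+.13)
print(tool()[0],get_state()['joint_pos'].round(2),goal(pi,Ri),get_state()['finger_gap'])
c=cams.get_calibration("wrist"); im=cams.read_camera("wrist")
cv2.imwrite("pics/w5.png",im[:,:,::-1])
im=cams.read_camera("side"); cv2.imwrite("pics/s5.png",cv2.resize(im[130:330,200:460,::-1],None,fx=3,fy=3,interpolation=cv2.INTER_CUBIC))
q=[P[0],P[1],np.radians(paz-180)]
print('bed pad corners',proj(c,[T(q,l,.007) for l in((-49,-20,12),(-49,20,12),(-55,-42,12),(-55,42,12))]).round(0).tolist())
```

```text
[0.57441362 0.3636629  0.11186181] [ 0.71  0.73  0.21  1.21 -0.68  1.82] (array([ 4.09, -0.14,  4.89]), array([-0. , -0. , -0.1])) 0.03163742450658794
bed pad corners [[294.0, 222.0], [336.0, 222.0], [270.0, 219.0], [360.0, 219.0]]
```

View pics/w5.png

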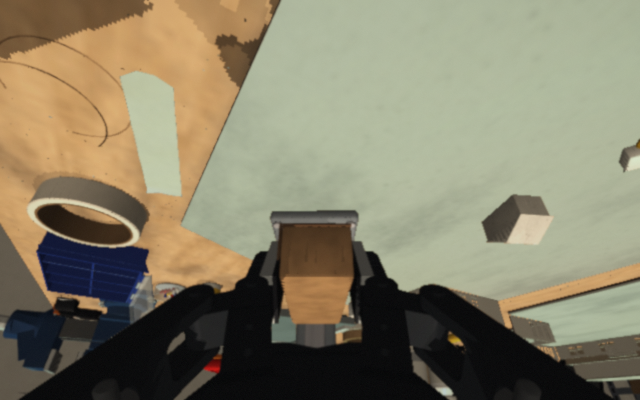

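View pics/s5.png

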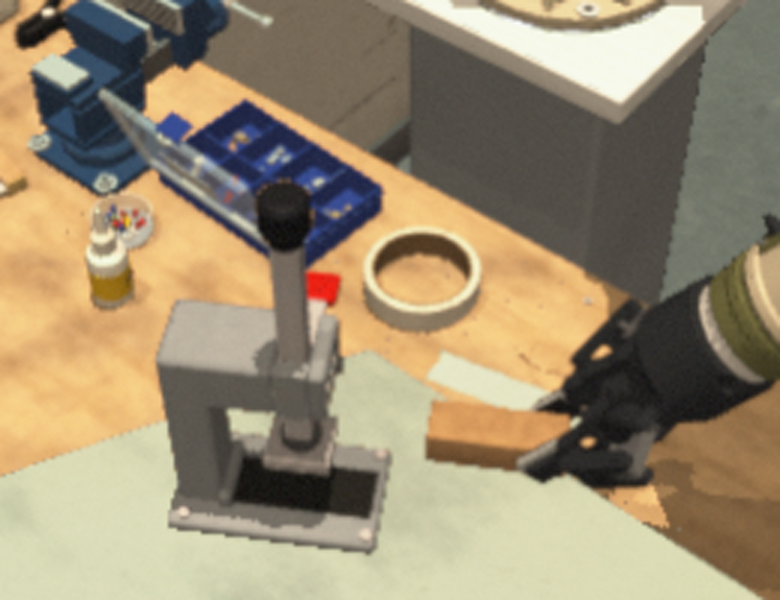

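The block hangs level and straight. The press base's front corners at (271,213) and (357,213) centre on u=314, and the block's centre is at u=316. Next I go down and slide in.

Emit:
play_rows:
  series: "0 1.36 -0.05 1.63 0 0 0;0 1.36 -0.05 1.63 0 0 0;0 1.36 -0.05 1.63 0 0 0;0 0 0 0 0 0 0;0 0 0 0 0 0 0;0 0 0 0 0 0 0"

```text
clock: 13.55
tcp_pos: [0.5729, 0.3629, 0.0494]
orientation: [0.296, 0.471, 0.813, -0.17]
wrist_force: [-0.5, 0.1, 0.0]
finger_gap: 0.0312
```

Run:
```python
from wp import *
p2,Ri=grasp(P,paz,.019+hg+.008,off=off)
print(tool()[0],goal(p2,Ri))
```

```text
[0.5729046  0.36289964 0.04941392] (array([-9.89,  0.04,  8.46]), array([ 0.1, -0. , -0.1]))
```

Emit:
play_rows:
  series: "0 -1.3 0 1.1 0 0 0;0 -1.3 0 1.1 0 0 0;0 -1.3 0 1.1 0 0 0;0 -1.3 0 1.1 0 0 0;0 -1.2 0 1.03 0 0 0;0 -1.2 0.02 1.03 0 0 0;0 -1.2 0.02 1.0 0 0 0;0 -1.1 0 1.0 0 0 0;0 0 0 0 0 0 0;0 0 0 0 0 0 0;0 0 0 0 0 0 0"

```text
clock: 14.92
tcp_pos: [0.6371, 0.2503, 0.0469]
orientation: [0.296, 0.47, 0.813, -0.171]
wrist_force: [0.2, -0.2, -0.8]
finger_gap: 0.0316
```

Run:
```python
from wp import *
p2,Ri=grasp(P,paz,.019+hg,off=off)
print(tool()[0],goal(p2,Ri),get_state()['wrist_force'])
c=cams.get_calibration("wrist"); im=cams.read_camera("wrist")
cv2.imwrite("pics/w6.png",im[:,:,::-1])
im=cams.read_camera("side"); cv2.imwrite("pics/s6.png",cv2.resize(im[190:330,240:400,::-1],None,fx=4.2,fy=4.2,interpolation=cv2.INTER_CUBIC))
```

```text
[0.63714826 0.25027924 0.04694935] (array([0.4 , 0.08, 0.56]), array([ 0., -0.,  0.])) [ 0.19969461 -0.17190693 -0.83591882]
```

View pics/w6.png

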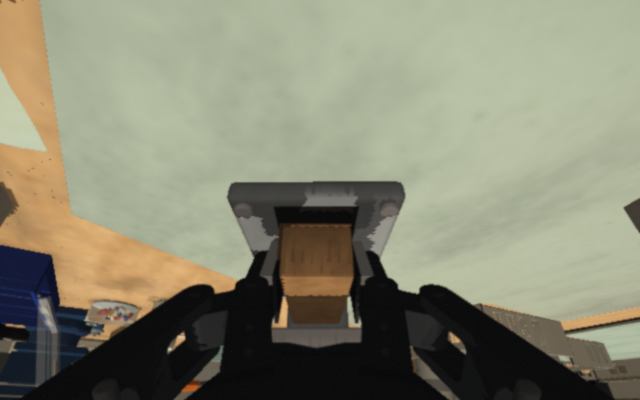

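View pics/s6.png

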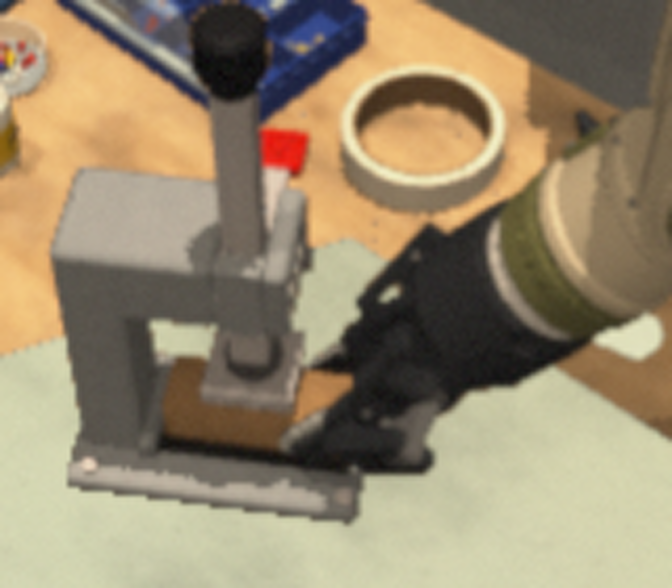

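In the wrist picture the block (280–354) is centred on the base (228–405). I lower it onto the pad.

Emit:
play_rows:
  series: "0 0.13 0.02 0.18 0 0 0;0 0.13 0.02 0.18 0 0 0;0 0.08 0 0.1 0 0 0;0 0 0 0 0 0 0;0 0 0 0 0 0 0;0 0 0 0 0 0 0"

```text
clock: 15.78
tcp_pos: [0.638, 0.2496, 0.0414]
orientation: [0.296, 0.471, 0.813, -0.171]
wrist_force: [-0.5, 0.5, -0.5]
finger_gap: 0.0313
```

Emit:
play_rows:
  series: "0 0.06 0 0.08 0 0 0;0 0.04 0 0.04 0 0 0;0 0 0 0 0 0 0;0 0 0 0 0 0 0;0 0 0 0 0 0 0"

```text
clock: 16.4
tcp_pos: [0.638, 0.2495, 0.0401]
orientation: [0.296, 0.471, 0.813, -0.171]
wrist_force: [-2.4, 0.0, 4.3]
finger_gap: 0.0312
```

Emit:
play_rows:
  series: "45 0 0 0 0 0 0;55 0 0 0 0 0 0;65 0 0 0 0 0 0;65 0 0 0 0 0 0;65 0 0 -1 0 0 0;65 0 0 -2 0 0 0;65 0 0 -3 0 0 0;65 0 0 -4 0 0 0;65 0 0 -4 0 0 0;65 0 0 -2 0 0 0;65 0 0 0 0 0 0;65 0 0 0 0 0 0"

```text
clock: 17.9
tcp_pos: [0.5865, 0.3384, 0.1617]
orientation: [0.296, 0.471, 0.813, -0.172]
wrist_force: [-0.8, -0.3, 0.5]
finger_gap: 0.0552
```

Run:
```python
from wp import *
print(tool()[0])
c=cams.get_calibration("wrist"); im=cams.read_camera("wrist")
cv2.imwrite("pics/w7.png",im[:,:,::-1])
im=cams.read_camera("side"); cv2.imwrite("pics/s7.png",cv2.resize(im[190:330,240:400,::-1],None,fx=4.2,fy=4.2,interpolation=cv2.INTER_CUBIC))
q=[P[0],P[1],np.radians(paz-180)]
print(proj(c,[T(q,l,.019) for l in((-45,-16,26),(-45,16,26),(-45,-16,0),(-45,16,0),(-55,-42,0),(-55,42,0))]).round(0).tolist())
```

```text
[0.58650956 0.33839326 0.16167064]
[[300.0, 186.0], [335.0, 186.0], [301.0, 165.0], [334.0, 165.0], [272.0, 158.0], [362.0, 158.0]]
```

View pics/w7.png

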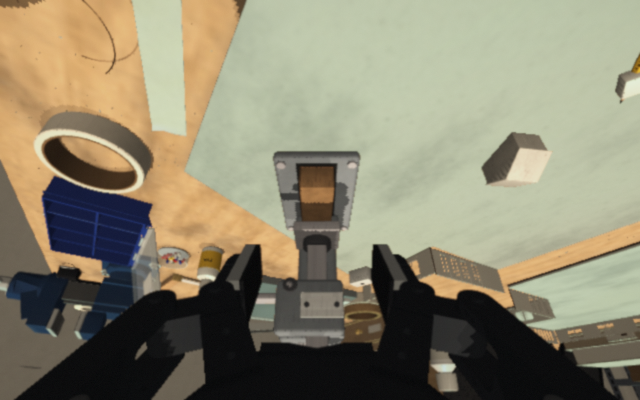

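View pics/s7.png

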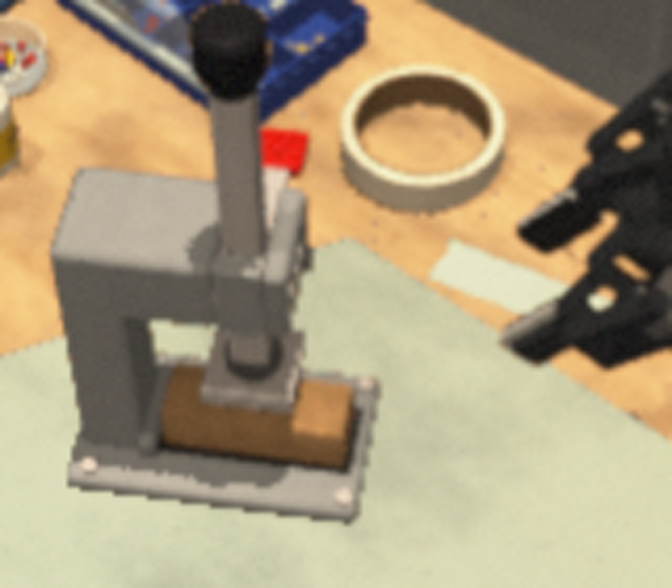

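```bash
cat >> wp.py <<'E'
q=[P[0],P[1],np.radians(paz-180)]
pad=T(q,(0,-82,131),.007)
Rl=Rdown(paz-90,paz-90,12)
def tip(h): return pad+[0,0,h]-.019*Rl.apply([0,0,1])
E
python3 - <<'E'
from wp import *
print(proj("side",[T(q,(-45,16,0),.019),T(q,(-45,16,26),.019),T(q,(45,16,26),.019)]).round(1).tolist())
print(((np.array([[345,468],[350,380],[165,390]]))/4.2+[240,190]).round(1).tolist())
p,R=tool(); print(pad,tip(.05))
a=np.array([.50,.28,.25]); b=np.array([.50,.145,.25]); 
print('1',goal(a,Rl,R,p)); print('2',goal(b,Rl,Rl,a)); print('3',goal(tip(.05),Rl,Rl,b)); print('down1cm',Rl.inv().apply([0,0,-1]))
E
```

```text
[[321.5, 300.9], [321.3, 293.6], [277.7, 287.9]]
[[322.1, 301.4], [323.3, 280.5], [279.3, 282.9]]
[0.58301447 0.18152401 0.138     ] [0.57958995 0.17955482 0.2065848 ]
1 (array([ -6.24, -10.39,  -6.33]), array([-11.6,  39.9,   4.2]))
2 (array([-11.7 ,  -6.58,  -1.4 ]), array([0., 0., 0.]))
3 (array([-0.97,  7.53,  6.04]), array([0., 0., 0.]))
down1cm [ 4.16333634e-17 -2.07911691e-01  9.78147601e-01]
```

The block's near lower corner shows at (322,301) against a predicted (321.5,301), so it is centred. Next is the lever.

Emit:
play_rows:
  series: "30 -2.08 -3.46 -2.11 0 0 0;0 -2.08 -3.46 -2.11 0 0 0;0 -2.08 -3.46 -2.11 0 0 0;0 0 0 0 -2.9 9.98 1.05;0 0 0 0 -2.9 9.98 1.05;0 0 0 0 -2.9 9.98 1.05;0 0 0 0 -2.9 9.98 1.05;0 -3.9 -2.2 -0.47 0 0 0;0 -3.9 -2.2 -0.47 0 0 0;0 -3.9 -2.2 -0.46 0 0 0;0 0 0 0 0 0 0;0 0 0 0 0 0 0"

```text
clock: 19.5
tcp_pos: [0.4999, 0.1452, 0.2502]
orientation: [0.052, 0.499, 0.86, 0.091]
wrist_force: [0.2, -0.2, 0.0]
finger_gap: -0.0001
```

Run:
```python
from wp import *
print(tool()[0],goal(tip(.03),Rl),get_state()['finger_gap'],get_state()['joint_pos'].round(2))
im=cams.read_camera("wrist"); cv2.imwrite("pics/w8.png",im[:,:,::-1])
print(proj(cams.get_calibration("wrist"),[pad]))
```

```text
[0.49990244 0.14523517 0.25015202] (array([-0.99,  7.1 ,  8.02]), array([ 0.1, -0.1, -0.1])) -0.00014654357372821046 [ 0.08  0.05 -0.3   1.03  0.09  1.14]
[[389.24802467 211.12617205]]
```

View pics/w8.png

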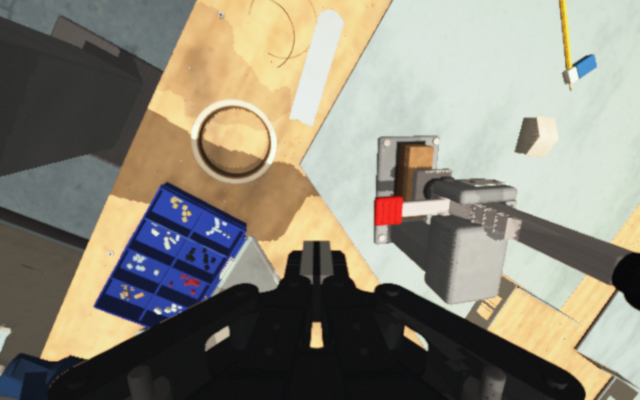

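The red pad is at (389,211), as predicted.

Emit:
play_rows:
  series: "0 -0.5 3.55 2 0 0 0;0 -0.49 3.55 2 0 0 0;0 0 0 2 0 0 0;0 0 0 2.02 0 0 0;0 0 0 0 0 0 0;0 0 0 0 0 0 0"

```text
clock: 20.3
tcp_pos: [0.5797, 0.1811, 0.1876]
orientation: [0.052, 0.498, 0.861, 0.092]
wrist_force: [-0.4, -0.3, 0.0]
finger_gap: -0.0001
```

Run:
```python
from wp import *
print(tool()[0],goal(tip(0),Rl),goal(tip(-.018),Rl))
im=cams.read_camera("scene"); cv2.imwrite("pics/sc9.png",cv2.resize(im[110:250,260:420,::-1],None,fx=4.5,fy=4.2,interpolation=cv2.INTER_CUBIC))
im=cams.read_camera("side"); cv2.imwrite("pics/s9.png",cv2.resize(im[170:330,220:400,::-1],None,fx=3.6,fy=3.6,interpolation=cv2.INTER_CUBIC))
```

```text
[0.57968667 0.18105828 0.18756978] (array([-0.13, -0.73,  3.01]), array([ 0.1, -0.1,  0. ])) (array([-0.13, -1.11,  4.77]), array([ 0.1, -0.1,  0. ]))
```

View pics/sc9.png

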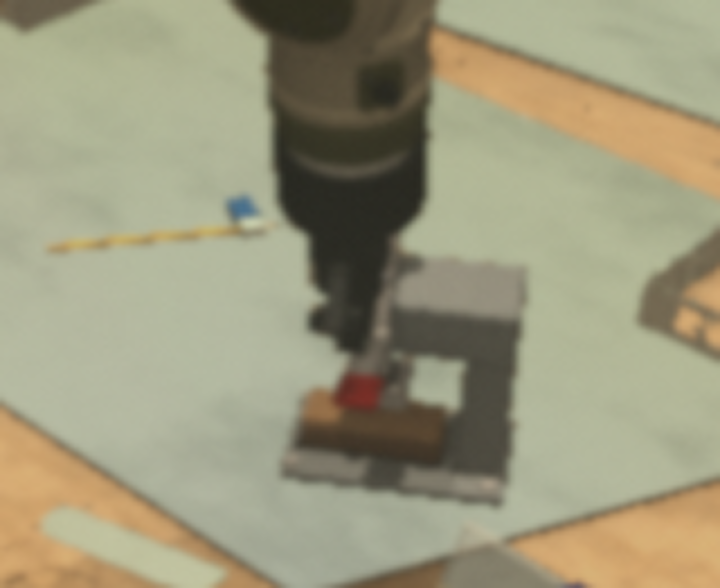

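View pics/s9.png

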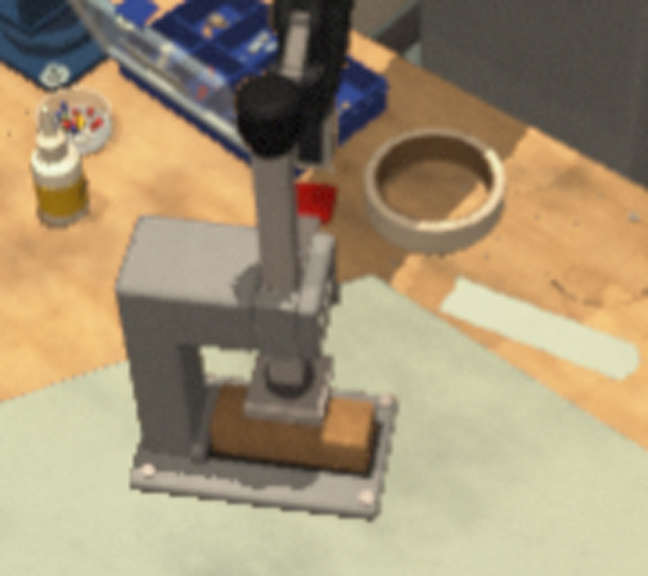

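Emit:
play_rows:
  series: "0 -0.13 -0.38 1.2 0 0 0;0 0 -0.35 1.4 0 0 0;0 0 -0.13 0.65 0 0 0;0 0 -0.13 0.65 0 0 0;0 0 -0.12 0.6 0 0 0;0 0 -0.06 0.3 0 0 0;0 0 0 0 0 0 0;0 0 0 0 0 0 0;0 0 0 0 0 0 0"

```text
clock: 21.52
tcp_pos: [0.5791, 0.1785, 0.1379]
orientation: [0.052, 0.498, 0.861, 0.091]
wrist_force: [-1.9, -1.6, 2.8]
finger_gap: 0.0001
```

Run:
```python
from wp import *
print(tool()[0],goal(tip(-.018),Rl),get_state()['wrist_force'])
im=cams.read_camera("side"); cv2.imwrite("pics/s10.png",cv2.resize(im[170:330,220:400,::-1],None,fx=3.6,fy=3.6,interpolation=cv2.INTER_CUBIC))
```

```text
[0.57910269 0.17846947 0.1378947 ] (array([ 0.07,  0.11, -0.05]), array([ 0.1, -0.1, -0. ])) [-1.90547926 -1.62054651  2.77138546]
```

View pics/s10.png

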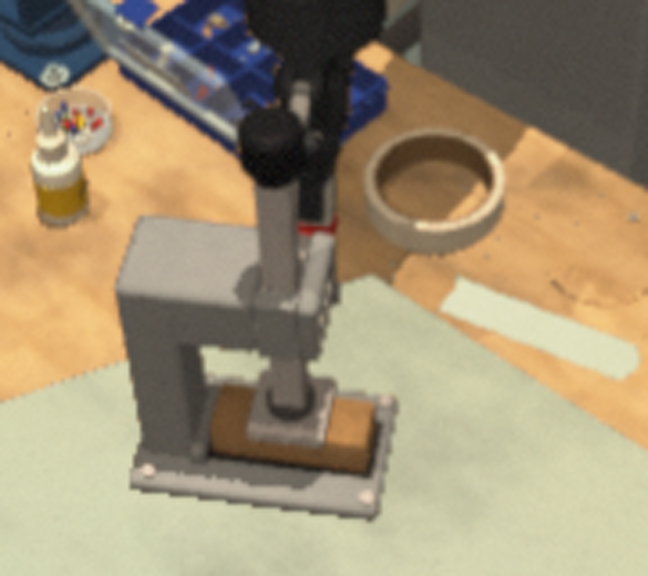

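The plate has sunk onto the block. Now I let the lever spring back and move away.

Emit:
play_rows:
  series: "0 0 0.12 -0.8 0 0 0;0 0 0.2 -1 0 0 0;0 0 0.2 -1.5 0 0 0;0 0 0 -3 0 0 0;0 0 -1 -4 0 0 0;0 0 -3 -4 0 0 0;0 0 -3 -1 0 0 0;0 0 0 0 0 0 0;0 0 0 0 0 0 0;0 0 0 0 0 0 0"

```text
clock: 22.82
tcp_pos: [0.497, 0.1311, 0.2735]
orientation: [0.052, 0.498, 0.861, 0.091]
wrist_force: [0.3, 0.3, 0.2]
finger_gap: -0.0001
```

Run:
```python
from wp import *
print(tool()[0],get_state()['wrist_force'])
im=cams.read_camera("side"); cv2.imwrite("pics/s11.png",cv2.resize(im[170:330,220:400,::-1],None,fx=3.6,fy=3.6,interpolation=cv2.INTER_CUBIC))
im=cams.read_camera("wrist"); cv2.imwrite("pics/w11.png",im[:,:,::-1]); print(proj(cams.get_calibration("wrist"),[pad]))
```

```text
[0.49696011 0.13112058 0.27346537] [0.25507435 0.31811579 0.15303484]
[[389.36876381 191.83085806]]
```

View pics/s11.png

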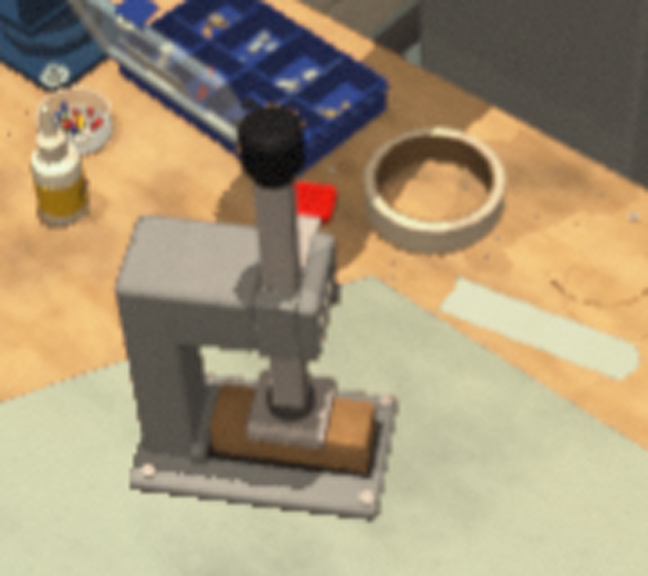

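View pics/w11.png

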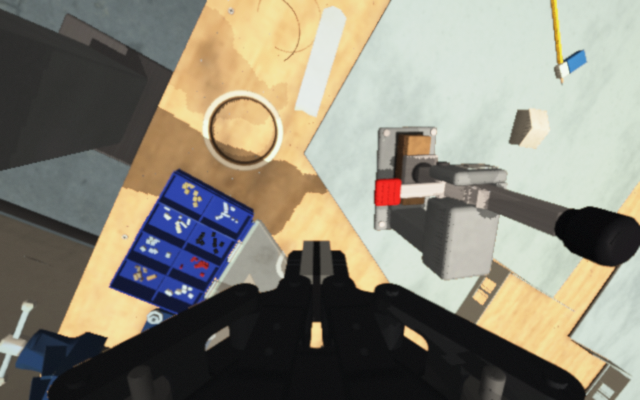

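The plate lies on the block and the red pad is back up at (388,192), against a predicted (389,192). The tape and bottle haven't moved, and the arm is clear of everything.

```bash
python3 -c "
from workcell import workorder
print(workorder.hand_in())"
```

```text
the job is handed in; nothing more can be done
None
```

The sanding block is clamped in the press and the job is handed in, at about 23 s of the 67 s allowed.

- **Lifting the plate:** I gripped the knob and raised the ram from 0.012 to about 0.054. I then eased it down until the ratchet held it by itself at about 0.048, some 22 mm above the height of the block.
- **Placing the block:** With the hand leaned back 40°, I laid the block flat on the dark pad, long side along it, and let go. In the side picture its near lower corner was within 1 px of where a centred block should be.
- **Releasing the plate:** I pushed the red lever down about 18 mm and the plate sank onto the block. The lever then sprang back to its starting height.

**Last checks:** The pictures showed the plate resting on the block, and the tape roll and glue bottle where they stood before. The arm was clear, with a wrist force under 0.5 N. None of these last checks failed. The one mismatch was in fitting the press position: a corner on the head was about 8 px off, probably because I assumed the wrong overhang for that corner, while the other press points fitted to about 2.5 px.

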